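# Run the parts tumbler in its held pulse position

## Robot

A 7-joint arm with a two-finger parallel gripper is mounted at the origin on a cart in front of the work surface, level with it; the furniture and walls round the work are solid. World frame = base frame: x ahead of the robot, y to its left, z up, the work surface at z = 0. Lengths are in m, angles in rad, forces in N, time in s.
With the tool pointing down it reaches from about 0.35 to 0.9 m from the base axis. Payload 8.1 kg.
Tool frame: the origin (TCP) lies where the fingers leave the gripper's body, on its centre line; the fingertips stand 66 mm ahead of it and the grasp point (between the pads) lies 47 mm ahead of it; z points along the fingers, y is the line along which they close (so a half turn about z gives the same grasp; the last joint's range is limited). The gripper opens to 92 mm and grips with 3 to 60 N. Pads are 19 mm wide; open, the fingers measure 130 mm over their backs; the gripper's body (75 mm by 190 mm) begins 47 mm behind the grasp point.
Start: joints at [-1.279, 0.434, 0.025, 1.573, -0.012, 1.134, -0.075], TCP at [0.24, 0.577, 0.292] pointing down, gripper open.
Joint ranges: [-2.62, 2.62], [-0.44, 2.09], [-1.27, 1.32], [0.08, 2.57], [-1.32, 4.46], [0.12, 2], [-2.74, 2.74]. Speed limits (rad/s): [2.22, 2.22, 3.01, 3.01, 3.14, 3.14, 3.14].

## Interface

Orientations are given as a rotation vector (axis times angle).
In Python, from cell import arm gives the robot as it stands.
- The arm moves only by the tool send_rows, never from a script. Its argument "motion" is text: rows parted by semicolons, each of 7 numbers parted by spaces: the closure, from 0 (fully open) to 1 (shut), then the shift along the world's x, y, z in m, then the turn, a rotation vector about the world's x, y, z in degrees. A call has 1 to 5 rows; each row shifts and turns the commanded pose from where the row before left it; what a row does not reach is not made up. A row lasts 1/8 s, in which the tool goes at most 62.5 mm and 10.7 degrees, less where a joint would pass 70% of its speed; a pose out of reach is approached as far as the arm can. A call is refused whole if a number of a shift passes 0.0625 or a number of a turn 10.7, either way. A call with a gripper value outside its range is refused whole. The fingers move at their own pace and stop on an object; "force" is the grip in N (left out, the last holds). Time passes only in rows, so rows that do not move let the fingers close. It gives the time, the measured TCP pose, the force, the opening and the grip force at its end, in the units of the state.
- arm.observe(): the state, without advancing time (a new reading comes with each control period).
- arm.get_image(name): name is "scene" or "top" or "wrist"; returns (picture, depth): 384x512x3 uint8, blue, green, red; 384x512 float32, m along the optical axis (not along the pixel's ray), 0 where there is no reading.
- arm.camera_model(name): a dict with "fx", "fy", "cx", "cy" (pixels), "view" (4x4, takes a point from world to camera coordinates). Camera axes: x right, y down, z forward; pixel columns grow to the right and rows downward; lengths in m; the calibration is good to about 2 mm. A picture is of the moment at which its call begins: read the wrist's pose just before it. camera_model takes no time and is no camera call; for the wrist camera it gives the pose at the moment of the call.
- arm.sign_off(): hands the job in; it is judged then, once.
The state is a dict: "clock": time; "joints": joint angles; "dq": joint speeds; "joint_efforts": joint torques, N m; "position": TCP position; "ee_rot": TCP orientation; "force": force on the tool from outside, world axes, zero at the start; "ft_torque": the same for the moment, N m; "width": opening from 0.0 (shut) to 1.0 (fully open); "gripper_force": force on a finger pad.
Only numpy, scipy, OpenCV 4.12 (cv2) and the standard library are available. Lean on these libraries where they do the work, as an engineer would, in place of code of your own. Each camera call takes 0.05 s, during which the arm holds its last target. There are 200 camera calls.

## Task

Give the small bench parts tumbler a pulse: first press its hinged filter hatch fully shut, past the catch, then drop the loose bayonet cap all the way into the round mouth, its two lugs through the two notches. Twist the cap clockwise (seen from above) to the half-way mark, about 45 degrees from where it went in and well short of the lock click at about 70 degrees, and finish while still gripping the cap and holding it there, because it springs back if let go. Do not let it click into the lock at any time, and leave the screwdriver, the battery and the suction cup where they are.

Things in the scene. Friction and masses are not known exactly. Their poses are not given: they have to be found in the camera images.
- unit: The parts tumbler: a heavy fixed grey housing 120 x 202 x 62 mm (its own x, y, z) on a black rubber foot; origin at the centre of its underside on the desk. Left half (+y): the round bayonet mouth. Right half (-y): filter bay under a hinged white hatch. On its top a small sprung lock pawl in a black block, 12 mm high, stands at the mouth's +y side, 45 to 64 mm from the mouth's centre.
- mouth (a point): Centre of the mouth, level with the housing's top, 62 mm above the desk; axes as the unit's. A steel ring, 65 mm inside diameter, 6 mm thick, with two 19 mm wide notches reaching 43 mm from the centre on the +x and -x sides, marked by black raised bars. Below it a sprung rotor takes the cap's lugs between its dogs; its floor is 16 mm below this point.
- rotor (a joint): Turn of the rotor under the mouth, rad: 0 = entry and rest position; grows as the seated cap is turned clockwise seen from above, trailing it by up to 0.09 rad of play. A spring turns it back (0.03 N m at 0, 0.12 N m at 0.785). The cap's nose meets the lock pawl at about 1.07 and clicks past it at about 1.2; end stop 1.5.
- hatch_hinge (a point): Middle of the hatch's hinge axis, on the far (+x) top edge of the housing, 65 mm above the desk; the axis runs along the unit's y; axes as the unit's.
- hatch_press (a point): Where to press the hatch: on the centre line of its top face, 85 mm from the hinge axis and 3 mm above the hinge plane (shut, the top face is 68 mm above the desk). The hatch is a white plate 112 x 92 x 5 mm with a 34 mm wide lip on its free edge, which ends 123 mm from the hinge on the unit's -x (robot) side; x of this point points to the hinge, z out of the top face.
- hatch (a joint): Opening of the hatch, rad: 0 = shut, grows as the free edge rises. A stiff hinge keeps it where it is left; at about 0.14 it meets the sprung catch, and it must be pressed on with 6 to 10 N at the press point until it snaps to 0.
- cap: Loose bayonet cap, 60 to 130 g, upright on the desk; origin: centre of its underside, z up. Grey skirt 60 mm diameter (z 0 to 18 mm), at its foot two lugs 14 mm wide, 7 mm thick, reaching 39.5 mm from the axis at +x and -x; black disc 79 mm diameter (z 18 to 25 mm). Half a turn makes no difference. It enters with its x along the unit's x; fully in, its origin is 16 mm below the mouth point.
- driver_red: Bystander: a precision screwdriver 14 x 134 x 14 mm lying on the desk; leave alone.
- phone_cell: Bystander: a flat phone battery 107 x 38 x 9 mm; leave alone.
- suction_cup: Bystander: a screen suction cup, 50 mm across, 44 mm high; leave alone.
- half_mark (a point): The half-way mark: a raised black arrowhead on the housing's top, 54.5 mm from the mouth's centre, 45 degrees clockwise (seen from above) of the +x notch; a second one lies across from it. With the cap at half-way its grip bar and pointer noses point at these marks.
- cap_grip (a point): Middle of the cap's grip bar, 38 mm above the cap's origin; axes as the cap's. The black bar is 50 mm long (cap's x, in line with the lugs), 18 mm wide (y), from 25 to 50 mm above the cap's underside; take it across its width. A pointer nose of 4 mm radius on the disc's rim over each lug reaches 45 mm from the axis.

How it is judged:
On the way, in this order (a step that is already met when the one before it is completed fails the run):
1. the hatch is pressed shut past its catch (value of joint hatch below 0.04 rad), for 0.2 s.
2. with the hatch shut, the cap is fully seated in the mouth (value of joint hatch below 0.04 rad and z of cap in the frame of mouth below -0.012 m and horizontal distance between cap and mouth below 0.006 m), for 0.1 s.
At the end, for the whole second after the job is handed in: Hatch shut (under 0.04 rad); cap fully in the mouth (origin over 11 mm below the mouth point, within 6 mm of its axis, within 0.1 rad of upright), turned clockwise 33 to 57 degrees from entry with the rotor (0.45 to 1.05 rad), and still gripped by the fingers (over 2 N) (value of joint hatch below 0.04 rad and z of cap in the frame of mouth below -0.011 m and horizontal distance between cap and mouth below 0.006 m and angle between cap's own z axis and vertical below 0.1 rad and angle between the x axis of cap and the x axis of unit, either way round between 0.57 and 1 rad and value of joint rotor between 0.45 and 1.05 rad and contact force between the fingers and cap above 2 N); the arm keeps its last pose, push and grip.
It fails at once if the cap is twisted past the lock click (value of joint rotor above 1.2 rad).
It fails at once if the screwdriver, the battery or the suction cup is disturbed (moved over 30 mm) (distance of any of driver_red, phone_cell, suction_cup from where it was at the start of the episode above 0.03 m).
It also fails if it takes over 61 s, if anything falls off the work surface, if the arm or the gripper's body presses on something with over 40 N, if the wrist force passes 120 N, or if a joint passes its speed limit or range.

## Working session

There is one attempt and no reset: what is moved stays moved. The work goes in short steps, Python scripts to look and compute and a tool call to move; the robot and the scene stay as the last step left them, time stands still between calls to the robot, and variables do not carry over. Pictures are saved under pics/ and viewed, at most 10 in all, crops included, and the job is handed in when it is done.

Besides the shell and the picture viewer there is one more tool, called after "Call:" by a JSON object that holds its "fn" and its "kwargs". send_rows: Moves the arm, as the interface text tells. Its arguments: {"type":"object","properties":{"motion":{"type":"string"},"force":{"type":"number"}},"required":["motion"]}

```bash
mkdir -p pics; ls; python3 - <<'E'
from cell import arm
import cv2,numpy as np
for n in ("scene","top"):
    p,d=arm.get_image(n); m=arm.camera_model(n)
    cv2.imwrite(f"pics/{n}0.png",p); np.savez(f"{n}0.npz",p=p,d=d,**{k:np.array(v) for k,v in m.items()})
    print(n,m['fx'],m['cx'],m['cy'],np.round(np.linalg.inv(m['view']),3).tolist())
s=arm.observe();print({k:np.round(v,3).tolist() for k,v in s.items()})
E
```

```text
pics
scene 475.95412373841987 255.6243456381926 196.40295781907386 [[0.812, -0.35, 0.467, -0.049], [-0.584, -0.473, 0.66, -0.683], [-0.01, -0.808, -0.589, 0.785], [0.0, 0.0, 0.0, 1.0]]
top 369.2545195277549 254.55811089984755 191.76411922144027 [[-0.027, -0.982, 0.188, 0.324], [-1.0, 0.029, 0.011, 0.123], [-0.016, -0.187, -0.982, 0.999], [0.0, 0.0, 0.0, 1.0]]
{'clock': 0.1, 'joints': [-1.279, 0.435, 0.025, 1.574, -0.012, 1.134, -0.075], 'dq': [0.001, 0.0, -0.001, -0.002, 0.0, 0.0, -0.001], 'joint_efforts': [0.003, -66.912, 0.988, -31.514, -0.061, 0.037, 0.0], 'position': [0.24, 0.577, 0.292], 'ee_rot': [-0.616, -3.08, 0.002], 'force': [0.105, -0.122, 0.114], 'ft_torque': [0.032, 0.017, -0.02], 'gripper_force': 0.0, 'width': 0.999}
```

View pics/top0.png

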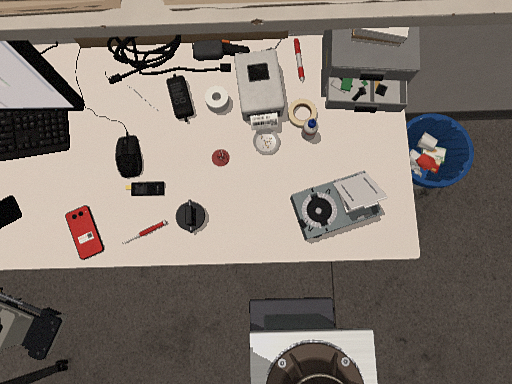

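View pics/scene0.png

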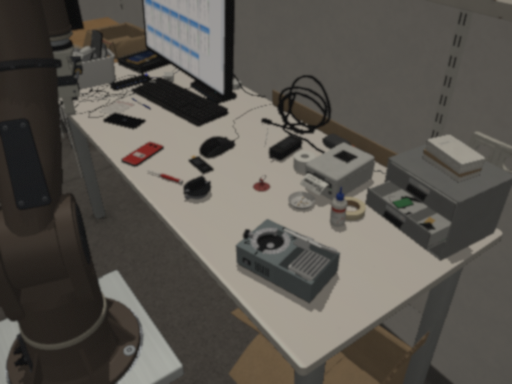

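```bash
cat > h.py <<'E'
import cv2,numpy as np
def cloud(d,m):
    v,u=np.mgrid[:d.shape[0],:d.shape[1]]
    c=np.stack([(u-m['cx'])/m['fx']*d,(v-m['cy'])/m['fy']*d,d],-1)
    T=np.linalg.inv(m['view']); return c@T[:3,:3].T+T[:3,3]
def ray(m,u,v,z):
    T=np.linalg.inv(m['view']); r=T[:3,:3]@np.array([(u-m['cx'])/m['fx'],(v-m['cy'])/m['fy'],1]); o=T[:3,3]
    return o+r*(z-o[2])/r[2]
def snap(n,tag):
    from cell import arm
    m=arm.camera_model(n); p,d=arm.get_image(n)
    cv2.imwrite(f"pics/{n}{tag}.png",p); np.savez(f"{n}{tag}.npz",p=p,d=d,**{k:np.array(v) for k,v in m.items()})
    return p,d,m
E
python3 - <<'E'
from h import *
m=np.load('top0.npz');P=cloud(m['d'],m);p=m['p']
for n,(a,b,c,e) in dict(unit=(165,250,280,395),cap=(195,235,172,210)).items():
    q=P[a:b,c:e].reshape(-1,3); d=m['d'][a:b,c:e].ravel()
    q=q[d>0]
    print(n,np.histogram(q[:,2],bins=np.arange(-.01,.16,.01)))
    s=q[(q[:,2]>.05)&(q[:,2]<.075)] if n=='unit' else q[q[:,2]>.012]
    r=cv2.minAreaRect(s[:,:2].astype(np.float32)*1000);print(r,np.median(s,0))
a=cv2.resize(p[165:250,280:400],None,fx=4,fy=4,interpolation=cv2.INTER_CUBIC)
b=cv2.resize(p[190:245,110:215],None,fx=4,fy=4,interpolation=cv2.INTER_CUBIC)
w=max(a.shape[1],b.shape[1]);f=lambda i:cv2.copyMakeBorder(i,0,0,0,w-i.shape[1],cv2.BORDER_CONSTANT)
cv2.imwrite('pics/c1.png',np.vstack([f(a),f(b)]))
for z in(0,.05):print(z,ray(m,190,215,z), ray(m,319,210,.062),ray(m,360,193,.07),ray(m,145,233,0),ray(m,84,232,0),ray(m,221,157,0))
E
```

```text
unit (array([4534, 1276,  140,   36,  130,  622,  637, 1150,  173,  131,  134,
        153,  146,  170,  171,  131]), array([-0.01,  0.  ,  0.01,  0.02,  0.03,  0.04,  0.05,  0.06,  0.07,
        0.08,  0.09,  0.1 ,  0.11,  0.12,  0.13,  0.14,  0.15]))
((466.0863342285156, -71.76158905029297), (120.5901107788086, 211.5530548095703), 16.682058334350586) [ 0.45465656 -0.052676    0.06085691]
cap (array([667, 162,  16, 516,  15, 120,  19,   0,   0,   0,   0,   0,   0,
         0,   0,   0]), array([-0.01,  0.  ,  0.01,  0.02,  0.03,  0.04,  0.05,  0.06,  0.07,
        0.08,  0.09,  0.1 ,  0.11,  0.12,  0.13,  0.14,  0.15]))
((451.7618103027344, 307.635986328125), (78.03059387207031, 77.66313934326172), 34.2390022277832) [0.45000877 0.30475461 0.02383922]
0 [0.45545062 0.3116451  0.        ] [ 0.45059406 -0.03000057  0.062     ] [ 0.49009434 -0.13539405  0.07      ] [0.4098928  0.43359153 0.        ] [0.41728417 0.60023667 0.        ] [0.61688334 0.22534195 0.        ]
0.05 [0.4488657  0.30218285 0.05      ] [ 0.45059406 -0.03000057  0.062     ] [ 0.49009434 -0.13539405  0.07      ] [0.4098928  0.43359153 0.        ] [0.41728417 0.60023667 0.        ] [0.61688334 0.22534195 0.        ]
```

View pics/c1.png

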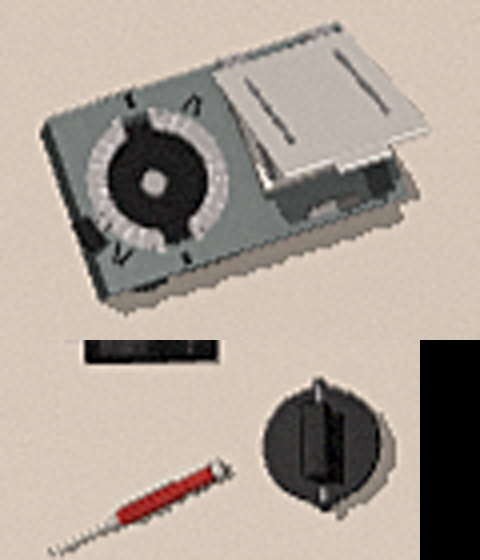

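```bash
python3 - <<'E'
from h import *
from cell import arm
m=np.load('top0.npz');P=cloud(m['d'],m);p=m['p']
a=ray(m,279.5+130.5/4,164.5+98.5/4,.063);b=ray(m,279.5+187.5/4,164.5+258.5/4,.063)
print('mouth',(a+b)/2,np.linalg.norm(a-b),np.degrees(np.arctan2(*(a-b)[1::-1])))
a=ray(m,279.5+193.5/4,164.5+103.5/4,.063);b=ray(m,279.5+122.5/4,164.5+250/4,.063)
print('marks',(a+b)/2,np.linalg.norm(a-b),np.degrees(np.arctan2(*(a-b)[1::-1])))
# hatch plane
hsv=cv2.cvtColor(p,cv2.COLOR_BGR2HSV);k=np.zeros(p.shape[:2],bool);k[170:215,330:390]=1
s=P[k&(P[...,2]>.075)&(m['d']>0)]
c=s.mean(0);n=np.linalg.svd(s-c)[2][2];n*=np.sign(n[2]);print('hatch n',n,np.degrees(np.arccos(n[2])),'yaw of tilt',np.degrees(np.arctan2(-n[1],-n[0])),len(s),np.std((s-c)@n), s.max(0))
# cap
for (u,v) in ((0,0),):
  q=cv2.inRange(p[190:245,172:215],(0,0,0),(90,90,90))
a=ray(m,109.5+319.5/4,189.5+(382-340)/4,.022);b=ray(m,109.5+322/4,189.5+(510-340)/4,.022)
print('cap',(a+b)/2,np.linalg.norm(a-b),np.degrees(np.arctan2(*(a-b)[1::-1])))
w=arm.camera_model('wrist');s=arm.observe()
from scipy.spatial.transform import Rotation as R
W=np.linalg.inv(w['view']);Rt=R.from_rotvec(s['ee_rot']);print('wrist cam in tool',Rt.inv().apply(W[:3,3]-s['position']).round(3),(Rt.inv().as_matrix()@W[:3,:3]).round(2).tolist(),'tool',Rt.as_matrix().round(3).tolist(),w['fx'])
E
```

```text
mouth [ 0.45323372 -0.03044841  0.063     ] 0.10811418840985096 16.164349036940262
marks [ 0.45424588 -0.03026521  0.063     ] 0.10579298391220367 -28.65480281357345
hatch n [0.64323296 0.19324101 0.74088411] 42.19321709939194 yaw of tilt -163.27860269595388 1105 0.0017785060558259966 [ 0.5355423  -0.07104446  0.15009299]
cap [0.45024456 0.30831037 0.022     ] 0.08595758110478956 1.4671206064591558
wrist cam in tool [ 0.083 -0.001 -0.093] [[-0.0, -0.95, -0.31], [1.0, -0.0, 0.0], [-0.0, -0.31, 0.95]] tool [[-0.923, 0.385, -0.0], [0.385, 0.923, -0.001], [-0.0, -0.001, -1.0]] 264.50018489027053
```

```bash
python3 - <<'E'
from h import *
m=np.load('top0.npz');P=cloud(m['d'],m)
t=np.radians(16.4);E=np.array([[np.cos(t),np.sin(t)],[-np.sin(t),np.cos(t)]])
k=np.zeros(P.shape[:2],bool);k[165:250,280:395]=1;k&=m['d']>0
U=(P[...,:2]-[.4537,-.0304])@E.T
pc=lambda s:np.percentile(s,[1,3,50,97,99],0).round(4).tolist()
print('hatch',pc(np.c_[U,P[...,2]][k&(P[...,2]>.075)]))
print('high',pc(np.c_[U,P[...,2]][k&(P[...,2]>.12)]))
print('top',pc(U[k&(abs(P[...,2]-.062)<.005)]))
l=k&(abs(P[...,2]-.062)<.005)&(abs(U[...,1])<.05);print('top left x',pc(U[l]))
n=np.array([0.643,0.193,.741]);s=P[k&(P[...,2]>.075)];c=s.mean(0)
# hinge line: plane at z=.068
g=np.array([n[0],n[1]]);print('hinge-plane x at z .0665', ((g@(c[:2])-n[2]*(.0665-c[2]))/np.linalg.norm(g))-np.array([.4537,-.0304])@(g/np.linalg.norm(g)))
E
```

```text
Traceback (most recent call last):
ValueError: all the input arrays must have same number of dimensions, but the array at index 0 has 3 dimension(s) and the array at index 1 has 2 dimension(s)
```

```bash
python3 - <<'E'
from h import *
m=np.load('top0.npz');P=cloud(m['d'],m)
t=np.radians(16.4);E=np.array([[np.cos(t),np.sin(t)],[-np.sin(t),np.cos(t)]])
k=np.zeros(P.shape[:2],bool);k[165:250,280:395]=1;k&=m['d']>0
U=(P[...,:2]-[.4537,-.0304])@E.T
UZ=np.dstack([U,P[...,2]])
pc=lambda s:np.percentile(s,[1,3,50,97,99],0).round(4).tolist()
print('hatch',pc(UZ[k&(P[...,2]>.075)]))
print('high',pc(UZ[k&(P[...,2]>.12)]))
print('top',pc(U[k&(abs(P[...,2]-.062)<.005)]))
l=k&(abs(P[...,2]-.062)<.005)&(abs(U[...,1])<.05);print('top left x',pc(U[l]))
n=np.array([0.643,0.193,.741]);s=P[k&(P[...,2]>.075)];c=s.mean(0)
g=np.array([n[0],n[1]]);print('hinge x', ((g@(c[:2])-n[2]*(.0665-c[2]))/np.linalg.norm(g))-np.array([.4537,-.0304])@(g/np.linalg.norm(g)))
E
```

```text
hatch [[-0.0356, -0.1449, 0.0759], [-0.0324, -0.1428, 0.0775], [0.0024, -0.0986, 0.1144], [0.0424, -0.056, 0.1455], [0.0446, -0.0546, 0.148]]
high [[-0.0365, -0.1446, 0.1204], [-0.035, -0.1425, 0.1208], [-0.0188, -0.0985, 0.1341], [-0.0035, -0.0564, 0.1477], [-0.0026, -0.0548, 0.149]]
top [[-0.0598, -0.1438], [-0.0588, -0.1331], [-0.0041, -0.0211], [0.0581, 0.0517], [0.0593, 0.0539]]
top left x [[-0.0596, -0.049], [-0.0581, -0.0479], [-0.0008, -0.0032], [0.0569, 0.0474], [0.0587, 0.049]]
hinge x 0.0545918612845287
```

Call:
{"fn": "send_rows", "kwargs": {"motion": "1 0.05 -0.04 0 0 0 8; 1 0.05 -0.06 0 0 0 8; 1 0.05 -0.06 0 0 0 8; 1 0.02 -0.06 0 0 0 8; 1 0.02 -0.06 0 0 0 7", "force": 20}}

```text
clock: 0.72
position: [0.4094, 0.3211, 0.2918]
ee_rot: [0.453, -3.108, 0.001]
force: [1.0, -1.3, -1.5]
width: 0.507
gripper_force: 0.0
```

Call:
{"fn": "send_rows", "kwargs": {"motion": "1 0.01 -0.06 0 0 0 0; 1 0.01 -0.06 0 0 0 0; 1 0.007 -0.06 0 0 0 0; 1 0 -0.06 0 0 0 0; 1 0 -0.06 0 0 0 0"}}

```text
clock: 1.35
position: [0.4354, 0.0213, 0.2922]
ee_rot: [-0.447, 3.109, 0.0]
force: [1.1, -0.4, 0.2]
width: 0.008
gripper_force: 0.0
```

Call:
{"fn": "send_rows", "kwargs": {"motion": "1 0 -0.03 0.02 0 0 0; 1 0 0 0 0 0 0; 1 0 0 0 0 0 0"}}

```text
clock: 1.72
position: [0.4356, -0.0059, 0.3119]
ee_rot: [0.448, -3.109, -0.001]
force: [0.1, -0.2, -0.4]
width: 0.007
gripper_force: 0.0
```

```bash
python3 - <<'E'
from h import *
from cell import arm
print(arm.observe()['position'])
p,d,m=snap('wrist','1')
E
```

```text
[ 0.43559525 -0.00589849  0.31188629]
```

View pics/wrist1.png

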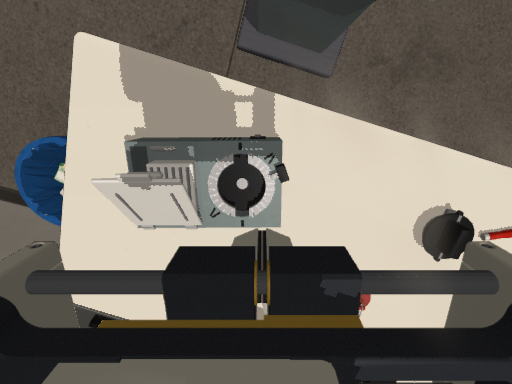

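```bash
python3 - <<'E'
from h import *
m=np.load('wrist1.npz');p=m['p']
g=cv2.cvtColor(p,cv2.COLOR_BGR2GRAY);hsv=cv2.cvtColor(p,cv2.COLOR_BGR2HSV)
r=g[145:225,205:282]
k=((r>175)*255).astype(np.uint8)
k=cv2.morphologyEx(k,cv2.MORPH_CLOSE,np.ones((3,3)))
cs,_=cv2.findContours(k,cv2.RETR_EXTERNAL,cv2.CHAIN_APPROX_NONE)
pts=np.vstack([c for c in cs if len(c)>8]).reshape(-1,2)+[205,145]
h=cv2.convexHull(pts.astype(np.int32));e=cv2.fitEllipse(h);print(e,ray(m,*e[0],.062))
# hub
for thr in (60,):
  k=((g<thr)*255).astype(np.uint8);k[:140]=0;k[232:]=0;k[:,:200]=0;k[:,290:]=0
  n,l,s,c=cv2.connectedComponentsWithStats(k)
  for i in range(1,n):
    if s[i,4]>5: print(s[i],c[i],ray(m,*c[i],.063))
cv2.imwrite('pics/c2.png',cv2.resize(p[130:240,190:300],None,fx=5,fy=5,interpolation=cv2.INTER_CUBIC))
E
```

```text
((247.32046508789062, 191.37692260742188), (65.74174499511719, 87.53082275390625), 134.8046875) [ 0.4598578  -0.01938554  0.062     ]
[238 142   4   8  30] [239.5        145.73333333] [ 0.40362701 -0.04519466  0.063     ]
[265 153  10   6  25] [270.04 155.36] [ 0.40441568 -0.00414754  0.063     ]
[ 218  154   47   62 1765] [241.0878187  184.52521246] [ 0.45267178 -0.02996131  0.063     ]
[275 163  14  19 158] [281.50632911 172.18987342] [0.42140017 0.01681991 0.063     ]
[210 208  10   9  24] [214. 213.] [ 0.50269714 -0.05540024  0.063     ]
[241 220   3   6  14] [242. 223.] [ 0.50631116 -0.01427412  0.063     ]
```

View pics/c2.png

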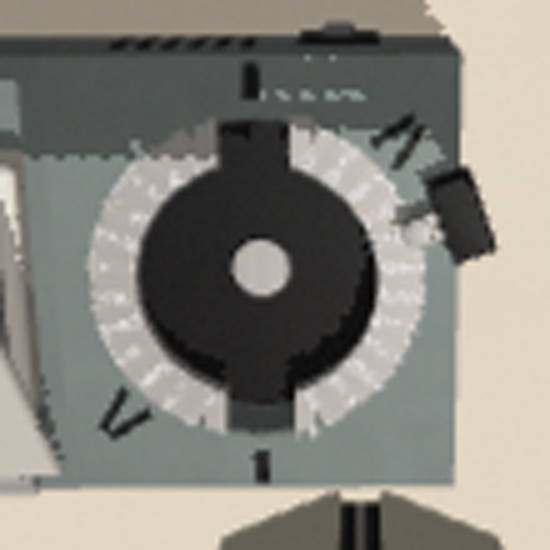

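Call:
{"fn": "send_rows", "kwargs": {"motion": "1 0.011 -0.06 0 0 0 0; 1 0.010 -0.06 0 0 0 0; 1 0 -0.007 -0.045 0 0 0; 1 0 0 -0.04 0 0 0; 1 0 0 0 0 0 0"}}

```text
clock: 2.4
position: [0.4551, -0.1322, 0.2246]
ee_rot: [0.449, -3.103, -0.003]
force: [0.5, -0.7, 0.8]
width: 0.006
gripper_force: 0.0
```

Call:
{"fn": "send_rows", "kwargs": {"motion": "1 0 0 -0.015 0 0 0; 1 0 0 -0.015 0 0 0; 1 0 0 -0.015 0 0 0; 1 0 0 -0.015 0 0 0"}}

```text
clock: 2.9
position: [0.4569, -0.1337, 0.1664]
ee_rot: [-0.448, 3.109, -0.0]
force: [-0.5, -0.6, 1.5]
width: 0.004
gripper_force: 0.2
```

Call:
{"fn": "send_rows", "kwargs": {"motion": "1 0 0 -0.01 0 0 0; 1 0 0 -0.01 0 0 0; 1 0 0 -0.006 0 0 0; 1 0 0 -0.003 0 0 0; 1 0 0 0 0 0 0"}}

```text
clock: 3.52
position: [0.4569, -0.1337, 0.1381]
ee_rot: [-0.447, 3.109, 0.0]
force: [-0.4, 0.3, 0.1]
width: 0.004
gripper_force: 0.0
```

Call:
{"fn": "send_rows", "kwargs": {"motion": "1 0 0 -0.003 0 0 0; 1 0 0 -0.002 0 0 0; 1 0 0 0 0 0 0; 1 0 0 0 0 0 0"}}

```text
clock: 4.03
position: [0.457, -0.1337, 0.1336]
ee_rot: [-0.447, 3.109, 0.0]
force: [-1.1, 0.2, 7.1]
width: 0.004
gripper_force: 3.2
```

Call:
{"fn": "send_rows", "kwargs": {"motion": "1 0 0 -0.001 0 0 0; 0 0 0 0.05 0 0 0; 0 0 0.01 0.06 0 0 -5; 0 0 0.06 0.02 0 0 -5; 0 0 0.06 0 0 0 -5", "force": 30}}

```text
clock: 4.65
position: [0.4578, -0.0033, 0.2641]
ee_rot: [-0.03, 3.136, 0.001]
force: [1.3, 1.2, -0.3]
width: 0.386
gripper_force: 0.0
```

Call:
{"fn": "send_rows", "kwargs": {"motion": "0 0 0.06 0 0 0 0; 0 0 0.06 0 0 0 0; 0 -0.006 0.06 0 0 0 0; 0 0 0.06 0 0 0 0; 0 0 0.06 0 0 0 0"}}

```text
clock: 5.28
position: [0.4505, 0.2975, 0.2621]
ee_rot: [-0.038, 3.141, 0.001]
force: [0.9, -0.2, 0.4]
width: 0.934
gripper_force: 0.0
```

Call:
{"fn": "send_rows", "kwargs": {"motion": "0 0 0.012 0 0 0 0; 0 0 0 0 0 0 0; 0 0 0 0 0 0 0"}}

```text
clock: 5.65
position: [0.4512, 0.3055, 0.2619]
ee_rot: [0.034, -3.141, 0.002]
force: [-0.6, -0.7, -0.7]
width: 1.003
gripper_force: 0.0
```

```bash
python3 - <<'E'
from h import *
from cell import arm
s=arm.observe();print(s['position'],s['ee_rot'])
p,d,m=snap('wrist','2')
P=cloud(d,m)
c=P[130:240,200:320].reshape(-1,3);c=c[(d[130:240,200:320].ravel()>0)]
for lo,hi in((.019,.03),(.044,.056)):
    q=c[(c[:,2]>lo)&(c[:,2]<hi)];q=q[np.hypot(q[:,0]-.45,q[:,1]-.308)<.06]
    print(len(q),cv2.minAreaRect((q[:,:2]*1000).astype(np.float32)),cv2.minEnclosingCircle((q[:,:2]*1000).astype(np.float32)),np.median(q,0))
cv2.imwrite('pics/c3.png',cv2.resize(p[110:260,150:350],None,fx=4,fy=4,interpolation=cv2.INTER_CUBIC))
E
```

```text
[0.45121504 0.30552371 0.26194219] [ 3.40012223e-02 -3.14136955e+00  1.57168830e-03]
2244 ((453.236572265625, 307.9864196777344), (77.70282745361328, 77.90995788574219), 48.95408630371094) ((453.0433654785156, 308.6060791015625), 44.61792755126953) [0.44948722 0.30743174 0.02544435]
598 ((452.6269226074219, 308.160400390625), (49.02119827270508, 17.868223190307617), 4.047179222106934) ((452.6845703125, 307.570556640625), 25.31743621826172) [0.45142482 0.30814276 0.0502152 ]
```

View pics/c3.png

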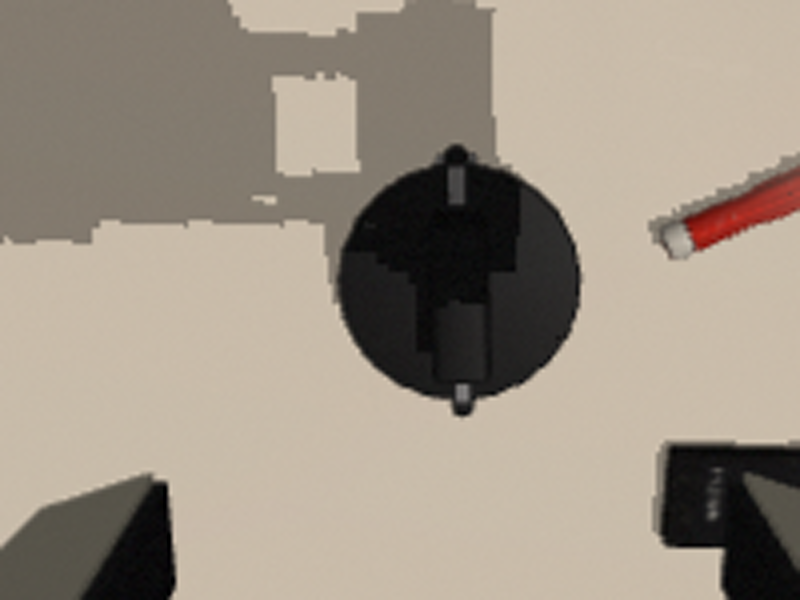

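Call:
{"fn": "send_rows", "kwargs": {"motion": "0 0.0015 0.0025 -0.05 0 0 1.2; 0 0 0 -0.05 0 0 0; 0 0 0 -0.05 0 0 0; 0 0 0 -0.018 0 0 0; 0 0 0 0 0 0 0"}}

```text
clock: 6.32
position: [0.4521, 0.3081, 0.093]
ee_rot: [0.067, -3.139, 0.003]
force: [-0.8, -0.9, -0.7]
width: 1.0
gripper_force: 0.0
```

Call:
{"fn": "send_rows", "kwargs": {"motion": "1 0 0 0 0 0 0; 1 0 0 0 0 0 0; 1 0 0 0 0 0 0; 1 0 0 0 0 0 0; 1 0 0 0 0 0 0", "force": 30}}

```text
clock: 6.95
position: [0.4523, 0.3101, 0.0942]
ee_rot: [-0.071, 3.141, 0.0]
force: [0.1, -0.3, 0.3]
width: 0.504
gripper_force: 0.0
```

Call:
{"fn": "send_rows", "kwargs": {"motion": "1 0 0 0 0 0 0; 1 0 0 0 0 0 0; 1 0 0 0 0 0 0; 1 0 0 0 0 0 0; 1 0 0 0 0 0 0"}}

```text
clock: 7.58
position: [0.4522, 0.31, 0.094]
ee_rot: [0.071, -3.141, 0.0]
force: [0.4, -0.1, -0.9]
width: 0.193
gripper_force: 30.0
```

Call:
{"fn": "send_rows", "kwargs": {"motion": "1 0 0 0.03 0 0 0; 1 0 0 0.05 0 0 0; 1 0 0 0.05 0 0 0; 1 0 0 0 0 0 0; 1 0 0 0 0 0 0"}}

```text
clock: 8.2
position: [0.4519, 0.3099, 0.2236]
ee_rot: [0.071, -3.14, 0.0]
force: [-0.7, 0.2, -1.8]
width: 0.193
gripper_force: 30.0
```

Call:
{"fn": "send_rows", "kwargs": {"motion": "1 0 -0.06 0 0 0 5; 1 0 -0.06 0 0 0 5; 1 0 -0.06 0 0 0 4; 1 0.002 -0.06 0 0 0 0; 1 0 -0.06 0 0 0 0"}}

```text
clock: 8.82
position: [0.4533, 0.0081, 0.2227]
ee_rot: [0.453, -3.106, 0.0]
force: [1.4, -0.6, -1.2]
width: 0.197
gripper_force: 30.0
```

Call:
{"fn": "send_rows", "kwargs": {"motion": "1 0 -0.02 0 0 0 0; 1 0 -0.01 0 0 0 0; 1 0 0 0 0 0 0; 1 0 0 0 0 0 0"}}

```text
clock: 9.32
position: [0.4542, -0.0186, 0.2236]
ee_rot: [0.456, -3.108, -0.001]
force: [-0.1, 1.1, -0.4]
width: 0.193
gripper_force: 30.0
```

```bash
python3 - <<'E'
from h import *
from cell import arm
s=arm.observe();print(s['position'],s['ee_rot'])
p,d,m=snap('wrist','3')
P=cloud(d,m)
k=(d>0)&(d<.35);
for u in range(0,1): pass
q=P[(d>0)];x=s['position']
r=np.hypot(q[:,0]-x[0],q[:,1]-x[1]);print(np.histogram(q[(r<.055),2],bins=np.arange(.04,.26,.01)))
zt=x[2]-.094+.025;s2=q[(r<.06)&(abs(q[:,2]-zt)<.006)];print(len(s2),zt)
if len(s2)>50:print(cv2.minEnclosingCircle((s2[:,:2]*1000).astype(np.float32)),s2.min(0),s2.max(0))
a=cv2.resize(p[100:300,130:390],None,fx=3,fy=3,interpolation=cv2.INTER_CUBIC)
cv2.imwrite('pics/c4.png',a)
E
```

```text
[ 0.45419404 -0.01859681  0.2236002 ] [ 4.55818538e-01 -3.10761836e+00 -7.46414141e-04]
(array([ 1188,     8,  2335,   366,     0,     0,     0,     0,     0,
          66,     9,  3985,   360,  1354,  1122,   296,   241,   120,
         324,  3115, 12480]), array([0.04, 0.05, 0.06, 0.07, 0.08, 0.09, 0.1 , 0.11, 0.12, 0.13, 0.14,
       0.15, 0.16, 0.17, 0.18, 0.19, 0.2 , 0.21, 0.22, 0.23, 0.24, 0.25]))
4002 0.15460019936543262
((455.01727294921875, -18.63365936279297), 44.9119758605957) [ 0.41187608 -0.05811019  0.14934219] [0.49804554 0.01898105 0.16054504]
```

View pics/c4.png

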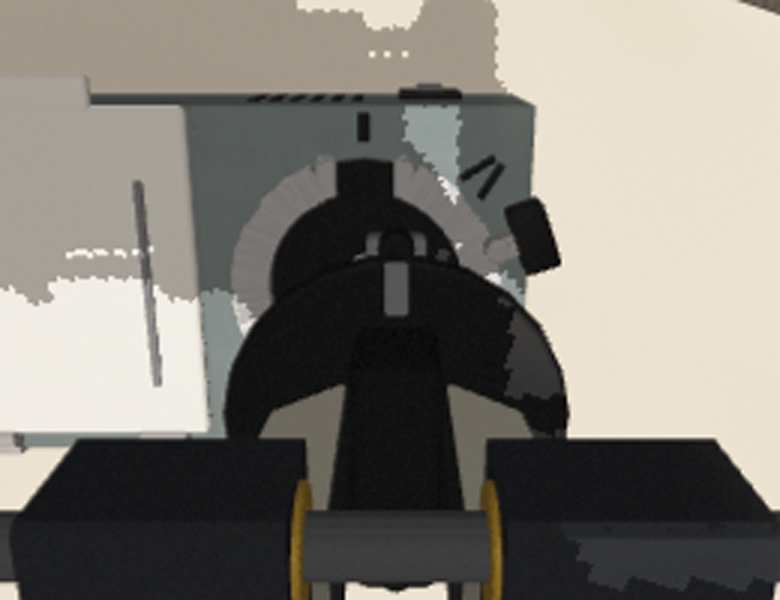

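```bash
python3 - <<'E'
from h import *
m=np.load('wrist3.npz')
f=lambda u,v:ray(m,129.5+(u+.5)/3,99.5+(v+.5)/3,.063)
t=np.radians(16.7);ex=np.array([np.cos(t),np.sin(t)]);ey=np.array([-ex[1],ex[0]])
for b in(53.2,54.):print('bar->mouth',f(363,127)[:2]+b/1000*ex)
a=f(484,177)[:2];print('mark->mouth',a+.0545*(ex-ey)*.7071)
n=ray(m,129.5+397/3,99.5+250/3,.1546);print('nose',n, n[:2]+.043*ex)
g=ray(m,129.5+397/3,99.5+244/3,.13+.01);print(g)
E
```

```text
bar->mouth [ 0.45454225 -0.02972462]
bar->mouth [ 0.45530851 -0.02949473]
mark->mouth [ 0.45566356 -0.02930803]
nose [ 0.41547993 -0.0305766   0.1546    ] [ 0.45666629 -0.01822009]
[ 0.41782572 -0.02985495  0.14      ]
```

Call:
{"fn": "send_rows", "kwargs": {"motion": "1 0 -0.011 -0.03 0 0 0; 1 0 0 -0.03 0 0 0; 1 0 0 0 0 0 0; 1 0 0 -0.004 0 0 0; 1 0 0 0 0 0 0"}}

```text
clock: 10.0
position: [0.4548, -0.0306, 0.1607]
ee_rot: [-0.454, 3.107, 0.0]
force: [0.1, -0.6, -0.8]
width: 0.189
gripper_force: 30.0
```

Call:
{"fn": "send_rows", "kwargs": {"motion": "1 0 0 -0.005 0 0 0; 1 0 0 -0.004 0 0 0; 1 0 0 0 0 0 0"}}

```text
clock: 10.38
position: [0.4541, -0.031, 0.1507]
ee_rot: [0.453, -3.108, -0.0]
force: [-0.1, 1.3, -0.5]
width: 0.193
gripper_force: 30.0
```

Cap underside is about 5 mm into the ring with no contact force; continue.

Call:
{"fn": "send_rows", "kwargs": {"motion": "1 0 0.001 -0.004 0 0 0; 1 0 0 -0.004 0 0 0; 1 0 0 -0.002 0 0 0; 1 0 0 0 0 0 0"}}

```text
clock: 10.88
position: [0.4542, -0.03, 0.1408]
ee_rot: [0.453, -3.108, -0.0]
force: [-0.3, 1.3, -1.4]
width: 0.197
gripper_force: 30.0
```

Call:
{"fn": "send_rows", "kwargs": {"motion": "1 0 0 -0.001 0 0 0; 1 0 0 -0.001 0 0 0; 1 0 0 0 0 0 0; 1 0 0 0 0 0 0"}}

```text
clock: 11.38
position: [0.4544, -0.03, 0.1398]
ee_rot: [-0.452, 3.108, 0.0]
force: [-3.9, 0.2, 13.1]
width: 0.195
gripper_force: 30.0
```

Call:
{"fn": "send_rows", "kwargs": {"motion": "1 0 0 0.0005 0 0 -6; 1 0 0 0 0 0 -8; 1 0 0 0 0 0 -8; 1 0 0 0 0 0 0; 1 0 0 0 0 0 0", "force": 45}}

```text
clock: 12.0
position: [0.4544, -0.0297, 0.1399]
ee_rot: [0.148, 3.138, 0.0]
force: [-0.6, 0.6, 5.0]
width: 0.194
gripper_force: 45.0
```

```bash
python3 - <<'E'
from cell import arm
s=arm.observe();print(s['ft_torque'],s['force'],s['position'],s['joints'][6])
E
```

```text
[0.1618514  0.40009461 0.09764584] [-0.60887335  0.62666436  5.0229809 ] [ 0.45438567 -0.02973433  0.13985069] 1.599759135244817
```

Call:
{"fn": "send_rows", "kwargs": {"motion": "1 0 0 0 0 0 -8; 1 0 0 0 0 0 -8; 1 0 0 0 0 0 -7; 1 0 0 0 0 0 0; 1 0 0 0 0 0 0"}}

```text
clock: 12.62
position: [0.4544, -0.0294, 0.1399]
ee_rot: [0.77, 3.046, 0.001]
force: [-1.0, 1.9, 5.1]
width: 0.194
gripper_force: 45.0
```

```bash
python3 - <<'E'
from h import *
from cell import arm
s=arm.observe();print(s['ft_torque'],s['force'],s['position'],s['joints'][6])
p,d,m=snap('wrist','5')
cv2.imwrite('pics/c5.png',cv2.resize(p[80:280,130:390],None,fx=3,fy=3,interpolation=cv2.INTER_CUBIC))
cv2.imwrite('x.png',p)
E
```

```text
[0.4396584  0.34275352 0.14147338] [-0.99102725  1.87163152  5.14620783] [ 0.4543959  -0.02939092  0.13985811] 1.275087378512835
```

View pics/c5.png

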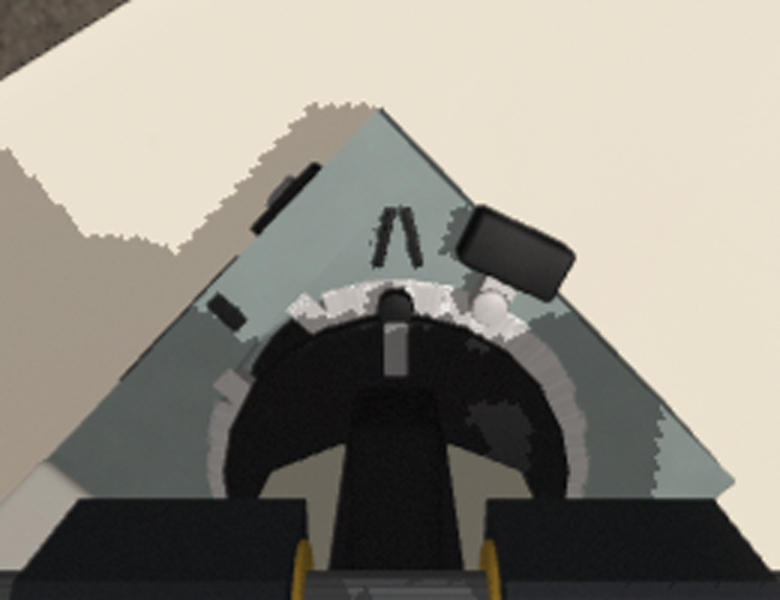

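The cap's nose (396,303) lines up with the half-way arrow (397,240). The cap is seated and gripped at 45 N, and the rotor spring torque of about 0.14 N m fits half-way.

```bash
python3 -c "
from cell import arm
print(arm.sign_off())"
```

```text
the job is handed in; nothing more can be done
None
```

I pressed the hatch shut past its catch, seated the cap, twisted it clockwise about 45° to the half-way mark, and handed the job in still gripping it there at 45 N; no lock click occurred, and no verdict came back.

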